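# Find the heavy side of a sander pulley on the balancing rollers

## Robot

A 6-joint arm with a two-finger parallel gripper is mounted at the origin on the work surface. World frame = base frame: x ahead of the robot, y to its left, z up, the work surface at z = 0. Lengths are in m, angles in degrees, forces in N, time in s.
With the tool pointing down it reaches from about 0.3 to 0.75 m from the base axis. Payload 8.5 kg.
Tool frame: the origin (TCP) lies on the mounting face of the last link; the fingertips stand 173 mm ahead of it and the grasp point (between the pads) lies 155 mm ahead of it (env.tips_ahead is the distance from the TCP to the fingertips, in m); x points along the fingers, z is the direction in which the jaws open and shut, and the axes are right-handed (so a half turn about x gives the same grasp; the last joint's range is limited). The gripper opens to 85 mm and grips with 20 to 120 N. Pads are 22 mm wide; open, the fingers measure 114 mm over their backs; the gripper's body (76 mm by 85 mm) begins 54 mm behind the grasp point. The pads swing forward as they close: fully open they stand 13 mm farther back than shut.
Start: joints at [59.857, 21.807, 74.336, -0, 83.858, -12.336], TCP at [0.168, 0.524, 0.405] pointing down, gripper open.
Joint ranges: [-178.18, 178.18], [-50.72, 133.34], [12.68, 142.11], [-81.47, 261.47], [9.98, 163.14], [-165.26, 165.26]. Speed limits (degrees/s): [136.94, 136.94, 180, 180, 180, 180].

## Interface

Orientations are given as a 3x3 rotation matrix whose columns are the frame's x, y, z axes.
In Python, from rig import env, optics gives the robot as it stands.
- The arm moves only by the shell command python3 -m inch 'ROWS' [FORCE]. ROWS is JSON, a list of rows, each a list of 3 entries, a list of its own where there are three numbers: the closure, from -1 (fully open) to 1 (shut), then the shift along the tool's x, y, z in units of 30 mm (1.0 is 30 mm), then the turn about the tool's x in units of 5 degrees (1.0 is 5 degrees). In form: [[hand, [x, y, z], yaw], ...]. A call has exactly 8 rows; each row shifts and turns the commanded pose from where the row before left it, along the tool's axes as they then stand; what a row does not reach is not made up. A row lasts 1/12 s, in which the tool goes at most 41.7 mm and 7.16 degrees, less where a joint would pass 70% of its speed; a pose out of reach is approached as far as the arm can. A call is refused whole if a number of a shift passes 1 or a number of a turn 1, either way. A call with a gripper value outside its range is refused whole. The fingers move at their own pace and stop on an object; FORCE is the grip in N (left out, the last holds). Time passes only in rows, so rows that do not move let the fingers close, or fill a call up. It gives the time, the measured TCP pose, the force and the opening at its end, in the units of the state.
- env.observe(): the state, without advancing time (a new reading comes with each control period).
- optics.get_image(name): name is "scene" or "top" or "wrist"; returns the picture (384x512x3 uint8, red, green, blue); there is no depth.
- optics.camera_params(name): a dict with "fx", "fy", "cx", "cy" (pixels), "xyz" and "rotation" of the camera in the world. Camera axes: x right, y down, z forward; pixel columns grow to the right and rows downward; lengths in m; the calibration is good to about 2 mm. The wrist camera is an equidistant fisheye: a pixel r from the principal point sees the ray r / f radians off the axis. A picture is of the moment at which its call begins: read the wrist's pose just before it. camera_params takes no time and is no camera call; for the wrist camera it gives the pose at the moment of the call.
- env.close_job(): hands the job in, once; it reports no verdict.
The state is a dict: "time_s": time; "q": joint angles; "qvel": joint speeds; "joint_efforts": joint torques, N m; "position": TCP position; "tool_rot": TCP orientation; "ft_force": force on the tool from outside, world axes, zero at the start; "wrist_torque": the same for the moment, N m; "grip_width": finger opening in m.
Only numpy, scipy, OpenCV 4.12 (cv2) and the standard library are available. Lean on these libraries where they do the work, as an engineer would, in place of code of your own. Each camera call takes 0.05 s, during which the arm holds its last target.

## Task

Lift the V-belt pulley with the red weight out of the wooden rack and lower it upright between the two rollers of the blue balancing stand, its heavy red side not yet at the bottom. Let go of it there and let it turn by itself until it has come to rest with the red side down; leave the plain pulley where it is in the rack.

Things in the scene. Friction and masses are not known exactly. Their poses are not given: they have to be found in the camera images.
- pulley: Unbalanced aluminium V-belt pulley, 110 mm dia, 30 mm thick, 0.5-0.7 kg, on edge in the rack. A red round weight in its faces (36 mm from centre, 1 mm proud) and red rim stripe mark the heavy side, at first 10 deg below level. Origin: centre, 78 mm above bench. x: axle, level; z: from heavy side to light side. Pinch from above near the top of the rim, across the faces (fingers close along x).
- plain_pulley: The same pulley without red weight or stripe, balanced, on edge in the other cradle of the wooden rack (fixed, 110 x 300 mm, 36 mm high), centres 150 mm apart, axles parallel. Origin and x axis as for the other. Leave alone.
- stand: Blue balancing stand, fixed to the bench, base 110 x 150 x 12 mm. Two free-turning steel rollers (28 mm dia, 62 mm long, axes 89 mm apart, 45 mm above bench) lie along its x axis between blue end plates, 64 mm apart inside, 62 mm high. Origin: centre of its underside on the bench; z up. A pulley's axle must lie parallel to this x axis, either way round.
- nest (a point): Where a pulley's centre lies when it rests on both rollers: 98 mm above the bench, over the middle of the stand; axes as the stand. A pulley let go here with its heavy side off the bottom swings to and fro and is at rest, heavy side down, within about 4 s.
Not all that is in view belongs to the job. What is shaped like the pulley but green or white is not meant. Of the things shaped like the stand, the blue one is meant.

How it is judged:
By the outcome, as a careful person would: the job done as asked, in the order asked, and still so for the second after the job is handed in, with the robot touching nothing.
It also fails if it takes over 48 s, if anything falls off the work surface, if the arm or the gripper's body presses on something with over 40 N, if the wrist force passes 120 N, or if a joint passes its speed limit or range.

## Working session

There is one attempt and no reset: what is moved stays moved. The work goes in short steps, Python scripts to look and compute and a shell command to move; the robot and the scene stay as the last step left them, time stands still between calls to the robot, and variables do not carry over. Pictures are saved under pics/ and viewed, and the job is handed in when it is done.

```bash
ls; mkdir -p pics; python3 - <<'E'
from rig import env, optics
import cv2, numpy as np
for n in ["scene","top","wrist"]:
    p=optics.camera_params(n); im=optics.get_image(n)
    cv2.imwrite(f"pics/{n}0.png",im[:,:,::-1]); print(n,p)
s=env.observe(); print(s, env.tips_ahead)
E
```

```text
pics
scene {'fx': 397.45534212666814, 'fy': 397.45534212666814, 'cx': 261.84955560419525, 'cy': 189.42565810147852, 'xyz': array([0.80921684, 0.42009648, 0.75428637]), 'rotation': array([[-0.80913643,  0.45875385, -0.36720994],
       [ 0.58755758,  0.64079078, -0.4941288 ],
       [ 0.00862125, -0.6155746 , -0.78803147]])}
top {'fx': 460.93894858362387, 'fy': 460.93894858362387, 'cx': 254.8691700024674, 'cy': 192.26879695347438, 'xyz': array([ 3.92155831e-01, -3.24844734e-04,  1.20636236e+00]), 'rotation': array([[-0.00711603, -0.99578517,  0.09143988],
       [-0.99993903,  0.00785811,  0.00775804],
       [-0.00844389, -0.0913791 , -0.99578038]])}
wrist {'fx': 297.3186396354542, 'fy': 297.3186396354542, 'cx': 247.38521263568825, 'cy': 192.13705825983317, 'xyz': array([0.09198196, 0.54862119, 0.37288085]), 'rotation': array([[ 0.30578971,  0.90471871,  0.29660867],
       [ 0.95209708, -0.28993416, -0.09720766],
       [-0.00194861,  0.31212535, -0.95003893]])}
{'time_s': 0.15, 'q': array([ 5.98559333e+01,  2.18346039e+01,  7.43709370e+01,  4.85361472e-06,
        8.38574514e+01, -1.23364687e+01]), 'qvel': array([-0.04994947, -0.16394299, -0.1843554 ,  0.00283324, -0.09629149,
        0.09407491]), 'joint_efforts': array([ 2.80924614e-03, -4.48622990e+01, -2.31347448e+01, -1.22365104e-04,
        3.77370787e-03,  1.58651034e-05]), 'position': array([0.16819967, 0.52362773, 0.40425286]), 'tool_rot': array([[-5.52176771e-04, -9.52088779e-01,  3.05821276e-01],
       [-9.50700915e-04,  3.05821684e-01,  9.52088333e-01],
       [-9.99999396e-01,  2.34976494e-04, -1.07401930e-03]]), 'ft_force': array([-0.97348862,  0.62866259, -0.3904958 ]), 'wrist_torque': array([-0.01273657,  0.00384365,  0.03997493]), 'grip_width': 0.08569434425970097} 0.1734
```

View pics/scene0.png

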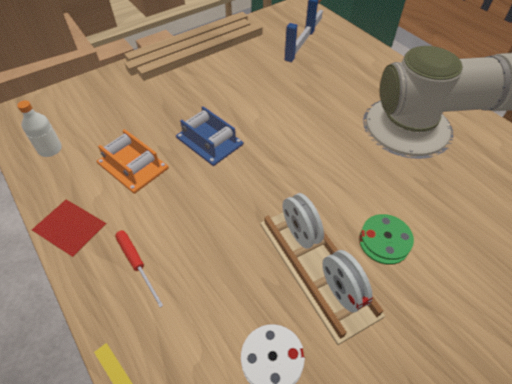

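View pics/top0.png

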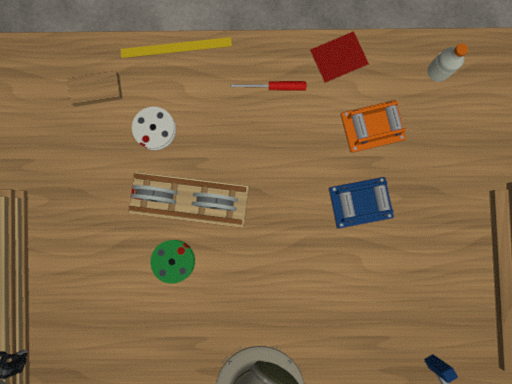

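View pics/wrist0.png

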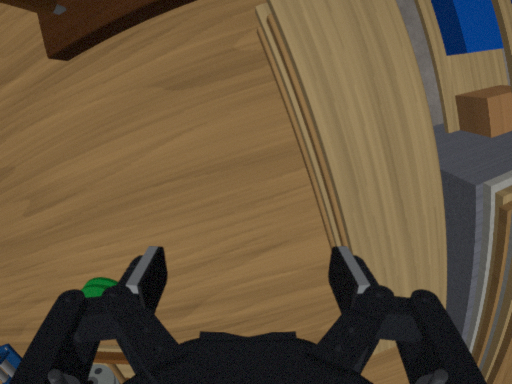

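Candidates for the pulley:
- **Rack pulley with red mark:** top (153,193), scene (347,280).
- **Rack pulley, plain:** top (215,202), scene (302,222).
- **White disc:** top (153,128).
- **Green disc:** top (172,261).

Candidates for the stand are the blue one at top (361,203), scene (209,135), and the orange one at top (373,126). I choose the red-marked rack pulley and the blue stand, and check both in a close crop.

```bash
python3 - <<'E'
import cv2, numpy as np
s=cv2.imread("pics/scene0.png"); t=cv2.imread("pics/top0.png")
a=cv2.resize(s[180:345,250:400],None,fx=2.6,fy=2.6,interpolation=cv2.INTER_CUBIC)
b=cv2.resize(t[165:235,120:255],None,fx=2.8,fy=2.8,interpolation=cv2.INTER_CUBIC)
c=cv2.resize(t[165:235,320:405],None,fx=2.8,fy=2.8,interpolation=cv2.INTER_CUBIC)
H=max(a.shape[0],b.shape[0]+c.shape[0]);W=a.shape[1]+b.shape[1]
o=np.zeros((H,W,3),np.uint8);o[:a.shape[0],:a.shape[1]]=a;o[:b.shape[0],a.shape[1]:]=b
o[b.shape[0]:b.shape[0]+c.shape[0],a.shape[1]:a.shape[1]+c.shape[1]]=c
print(o.shape);cv2.imwrite("pics/crop0.png",o)
E
```

```text
(429, 768, 3)
```

View pics/crop0.png

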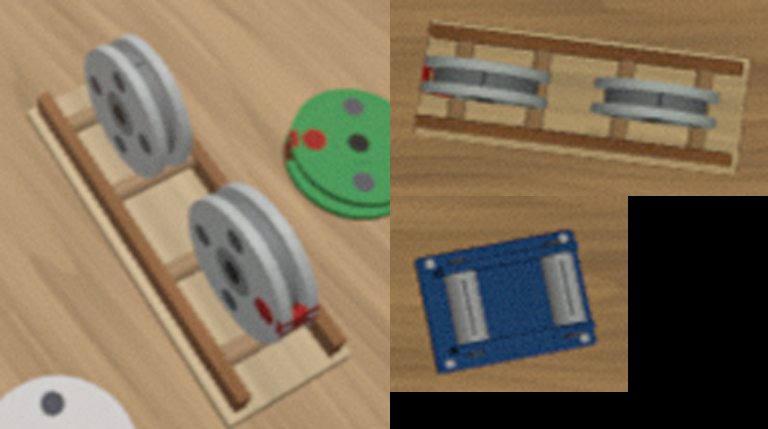

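The crop confirms both choices. The front rack pulley has the red weight and rim stripe, on its +y end. The blue stand has two rollers, at about top (347,204) and (382,198). Next I measure their positions.

```bash
cat > h.py <<'E'
import numpy as np, cv2
def ray(p,uv,fish=False):
    x=np.array([(uv[0]-p['cx'])/p['fx'],(uv[1]-p['cy'])/p['fy']])
    if fish:
        r=np.linalg.norm(x); d=np.array([*(x/r*np.sin(r)),np.cos(r)]) if r>1e-9 else np.array([0,0,1.])
    else: d=np.array([*x,1.])
    return p['xyz'],p['rotation']@(d/np.linalg.norm(d))
def plane(p,uv,z,fish=False):
    o,d=ray(p,uv,fish); return o+d*(z-o[2])/d[2]
def proj(p,X):
    c=p['rotation'].T@(np.asarray(X)-p['xyz']); return np.array([p['fx']*c[0]/c[2]+p['cx'],p['fy']*c[1]/c[2]+p['cy']])
def tri(p1,u1,p2,u2):
    o1,d1=ray(p1,u1);o2,d2=ray(p2,u2)
    A=np.stack([d1,-d2],1); t=np.linalg.lstsq(A,o2-o1,rcond=None)[0]
    a=o1+d1*t[0];b=o2+d2*t[1]; return (a+b)/2,np.linalg.norm(a-b)
E
python3 - <<'E'
from rig import optics
from h import *
T=optics.camera_params("top");S=optics.camera_params("scene")
t=cv2.imread("pics/top0.png");s=cv2.imread("pics/scene0.png")
def blobs(im,box,m,amin):
    x0,y0,x1,y1=box; mm=np.zeros(im.shape[:2],np.uint8); mm[y0:y1,x0:x1]=m[y0:y1,x0:x1]
    cs,_=cv2.findContours(mm,cv2.RETR_EXTERNAL,cv2.CHAIN_APPROX_NONE)
    return sorted([c for c in cs if cv2.contourArea(c)>amin],key=cv2.contourArea)
def masks(im):
    h=cv2.cvtColor(im,cv2.COLOR_BGR2HSV)
    return dict(gray=((h[...,1]<60)&(h[...,2]>90)).astype(np.uint8)*255, blue=((h[...,0]>100)&(h[...,0]<130)&(h[...,1]>100)).astype(np.uint8)*255,
      red=(((h[...,0]<6)|(h[...,0]>172))&(h[...,1]>130)).astype(np.uint8)*255)
mt=masks(t);ms=masks(s)
np.set_printoptions(precision=4,suppress=True)
print("rollers top")
for c in blobs(t,(325,170,400,235),mt['gray'],50):
    r=cv2.minAreaRect(c); print(r, plane(T,r[0],0.057))
    b=cv2.boxPoints(r); print([plane(T,q,0.055)[:2] for q in b])
for c in blobs(t,(325,165,400,235),mt['blue'],300)[-1:]:
    r=cv2.minAreaRect(c); print("base",r,[plane(T,q,0.012)[:2] for q in cv2.boxPoints(r)],plane(T,r[0],0.012))
print("rollers scene")
for c in blobs(s,(170,100,250,165),ms['gray'],20):
    r=cv2.minAreaRect(c); print(r,plane(S,r[0],.052))
for c in blobs(s,(165,95,250,170),ms['blue'],300)[-1:]:
    print("blue scene",cv2.minAreaRect(c))
print("pulleys top")
for c in blobs(t,(125,170,250,230),mt['gray'],80):
    r=cv2.minAreaRect(c); print(r,[plane(T,q,0.078)[:2] for q in cv2.boxPoints(r)],plane(T,r[0],0.118))
print("hub scene", plane(S,(250+232/2.6,180+270/2.6),.078),plane(S,(250+119/2.6,180+112/2.6),.078))
E
```

```text
rollers top
((381.423095703125, 197.61537170410156), (25.298978805541992, 11.178617477416992), 78.69007110595703) [ 0.4818 -0.3071  0.057 ]
[array([ 0.5105, -0.2886]), array([ 0.5158, -0.3162]), array([ 0.4535, -0.3265]), array([ 0.4483, -0.2991])]
((347.1941223144531, 204.12351989746094), (25.272401809692383, 10.954989433288574), 77.47119140625) [ 0.4662 -0.2214  0.057 ]
[array([ 0.4944, -0.2023]), array([ 0.5002, -0.2292]), array([ 0.4383, -0.2412]), array([ 0.4326, -0.2145])]
base ((361.1114501953125, 202.14498901367188), (41.39145278930664, 57.642642974853516), 78.9964599609375) [array([ 0.5132, -0.1836]), array([ 0.5408, -0.3314]), array([ 0.435 , -0.3482]), array([ 0.4077, -0.2017])] [ 0.474  -0.2662  0.012 ]
rollers scene
((195.31900024414062, 120.07759094238281), (13.26194953918457, 28.887414932250977), 66.80140686035156) [ 0.4882 -0.3051  0.052 ]
((221.076904296875, 135.61538696289062), (12.75810432434082, 23.852108001708984), 56.3099365234375) [ 0.4645 -0.2181  0.052 ]
blue scene ((207.511962890625, 149.49114990234375), (64.33295440673828, 27.084238052368164), 8.47114372253418)
pulleys top
((153.71615600585938, 193.62881469726562), (44.671329498291016, 14.670170783996582), 7.594644546508789) [array([0.4841, 0.3144]), array([0.5201, 0.3102]), array([0.5046, 0.2007]), array([0.4688, 0.2051])] [0.4907 0.2484 0.118 ]
((214.44618225097656, 200.93077087402344), (44.528465270996094, 14.884167671203613), 7.125016689300537) [array([0.4643, 0.1644]), array([0.5006, 0.1601]), array([0.4861, 0.0513]), array([0.4499, 0.056 ])] [0.4722 0.1041 0.118 ]
hub scene [0.5077 0.2551 0.078 ] [0.489  0.1061 0.078 ]
```

Pulley centre is about (0.492, 0.257), with the axle yawed −7.3°. The two centres measure 150 mm apart, as they should. The nest is about (0.474, −0.265), yawed +10.2°, with rollers about 88 mm apart. I turn the tool by 79.5° first.

```bash
python3 -m inch '[[-1,[0,0,0],1],[-1,[0,0,0],1],[-1,[0,0,0],1],[-1,[0,0,0],1],[-1,[0,0,0],1],[-1,[0,0,0],1],[-1,[0,0,0],1],[-1,[0,0,0],1]]'; python3 -m inch '[[-1,[0,0,0],1],[-1,[0,0,0],1],[-1,[0,0,0],1],[-1,[0,0,0],1],[-1,[0,0,0],1],[-1,[0,0,0],1],[-1,[0,0,0],1],[-1,[0,0,0],0.9]]'
```

```text
time_s: 0.82
position: [0.1682, 0.5236, 0.4045]
tool_rot: [[-0.0, -0.529, 0.849], [-0.001, 0.849, 0.529], [-1.0, -0.0, -0.001]]
ft_force: [0.3, 0.4, -0.0]
grip_width: 0.0852
time_s: 1.48
position: [0.1682, 0.5236, 0.4044]
tool_rot: [[-0.0, 0.132, 0.991], [-0.001, 0.991, -0.132], [-1.0, -0.001, -0.0]]
ft_force: [0.0, 1.0, -0.2]
grip_width: 0.0854
```

```bash
python3 -m inch '[[-1,[0,-0.3,0.5],0],[-1,[0,-0.6,0.96],0],[-1,[0,-0.62,0.98],0],[-1,[0,-0.62,0.98],0],[-1,[0,-0.62,0.98],0],[-1,[0,-0.62,0.98],0],[-1,[0,-0.62,0.98],0],[-1,[0,-0.62,0.98],0]]'; python3 -m inch '[[-1,[0,-0.62,0.98],0],[-1,[0,-0.62,0.98],0],[-1,[0,-0.62,0.98],0],[-1,[0,-0.62,0.98],0],[-1,[0,-0.39,0.58],0],[-1,[0,0,0],0],[-1,[0,0,0],0],[-1,[0,0,0],0]]'; python3 - <<'E'
from rig import env,optics
from h import *
w=optics.camera_params("wrist"); im=optics.get_image("wrist"); cv2.imwrite("pics/w1.png",im[:,:,::-1])
im=optics.get_image("scene"); cv2.imwrite("pics/s1.png",im[:,:,::-1])
print(w['xyz'],w['rotation']);s=env.observe();print(s['position'],s['tool_rot'])
np.savez("w1.npz",**w)
E
```

```text
time_s: 2.15
position: [0.37, 0.3568, 0.4046]
tool_rot: [[-0.0, 0.127, 0.992], [-0.0, 0.992, -0.127], [-1.0, -0.0, -0.0]]
ft_force: [1.1, 0.4, 0.2]
grip_width: 0.0859
time_s: 2.82
position: [0.4915, 0.2559, 0.4045]
tool_rot: [[-0.001, 0.127, 0.992], [0.0, 0.992, -0.127], [-1.0, -0.0, -0.001]]
ft_force: [-0.9, -0.4, 0.5]
grip_width: 0.0854
[0.50204391 0.33616382 0.37321092] [[ 0.99191164 -0.11997896 -0.04142879]
 [-0.12691873 -0.94190794 -0.31096794]
 [-0.0017125   0.31371081 -0.94951703]]
[0.49111888 0.25635856 0.40481868] [[-1.71905218e-04  1.25818882e-01  9.92053214e-01]
 [ 5.71079685e-05  9.92053228e-01 -1.25818874e-01]
 [-9.99999984e-01  3.50252227e-05 -1.77724388e-04]]
```

View pics/w1.png

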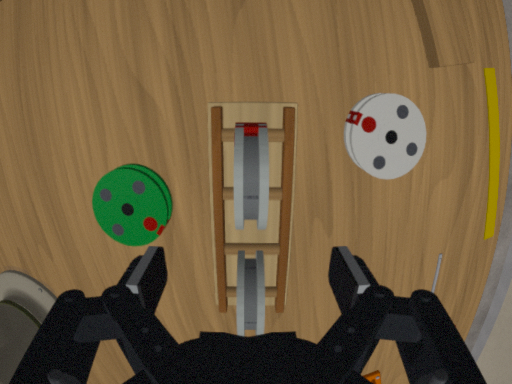

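View pics/s1.png

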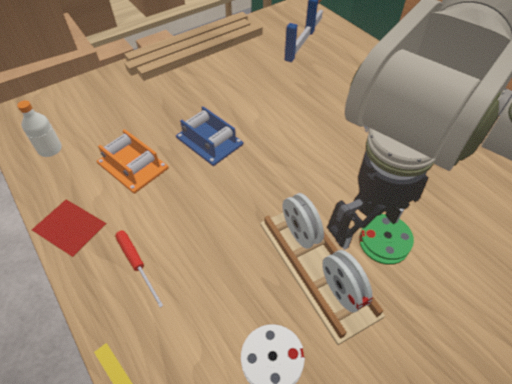

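The wrist view shows the red-striped pulley spanning rows 124–229 at about column 251, aligned with the tool. I check its centre from this view.

```bash
python3 - <<'E'
from h import *
np.set_printoptions(precision=4,suppress=True)
w=dict(np.load("w1.npz")); im=cv2.imread("pics/w1.png")
h=cv2.cvtColor(im,cv2.COLOR_BGR2HSV)
m=((h[...,1]<50)&(h[...,2]>85)).astype(np.uint8)
for r in range(120,240,12):
    c=[k for k in np.where(m[r,225:280])[0]+225]
    print(r,(c[0],c[-1]) if c else None, end=' ; ')
    if c: print(plane(w,(c[0],r),.115,True)[:2],plane(w,(c[-1],r),.115,True)[:2])
print(plane(w,(252,123),.078,True),plane(w,(252,230),.078,True),plane(w,(252,230),.100,True))
# silhouette extremes predicted for centre y guess
E
```

```text
120 None ; 132 (np.int64(235), np.int64(266)) ; [0.4871 0.3076] [0.5138 0.3042]
144 (np.int64(235), np.int64(267)) ; [0.4857 0.297 ] [0.5135 0.2935]
156 (np.int64(234), np.int64(268)) ; [0.4833 0.2865] [0.5131 0.2827]
168 (np.int64(234), np.int64(268)) ; [0.4818 0.2756] [0.5119 0.2718]
180 (np.int64(234), np.int64(268)) ; [0.4802 0.2646] [0.5107 0.2607]
192 (np.int64(234), np.int64(268)) ; [0.4786 0.2533] [0.5095 0.2493]
204 (np.int64(234), np.int64(267)) ; [0.477  0.2417] [0.5074 0.2378]
216 (np.int64(234), np.int64(267)) ; [0.4753 0.2297] [0.5061 0.2258]
228 (np.int64(236), np.int64(265)) ; [0.4754 0.2171] [0.5029 0.2136]
[0.5028 0.3102 0.078 ] [0.4886 0.1954 0.078 ] [0.4896 0.2059 0.1   ]
```

The wrist view puts the centre at about (0.494, 0.256), consistent within 2–3 mm of the earlier measurements. I shift 2 mm and descend to TCP z = 0.270, which places the pads about 15–18 mm below the rim top.

```bash
python3 -m inch '[[-1,[0.5,0,0.07],0],[-1,[0.8,0,0],0],[-1,[0.8,0,0],0],[-1,[0.8,0,0],0],[-1,[0.8,0,0],0],[-1,[0.5,0,0],0],[-1,[0.3,0,0],0],[-1,[0,0,0],0]]' 60; python3 - <<'E'
from rig import env,optics
from h import *
im=optics.get_image("wrist"); cv2.imwrite("pics/w2.png",im[:,:,::-1])
E
```

```text
time_s: 3.58
position: [0.4933, 0.2559, 0.2684]
tool_rot: [[-0.003, 0.126, 0.992], [-0.001, 0.992, -0.126], [-1.0, -0.001, -0.003]]
ft_force: [-0.7, -0.6, -0.2]
grip_width: 0.0855
```

View pics/w2.png

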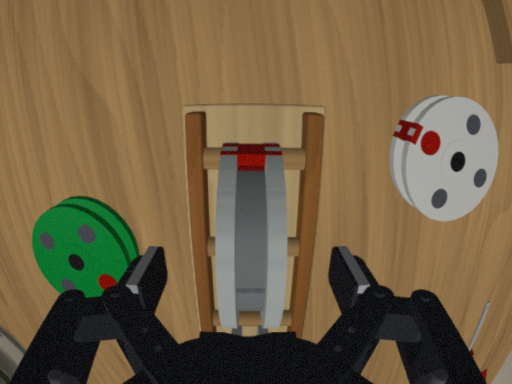

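The pulley (columns 217–287, red stripe at about (252,157)) stands between the open fingers (columns 165 and 330). I close on it.

```bash
python3 -m inch '[[0,[0,0,0],0],[0.3,[0,0,0],0],[0.6,[0,0,0],0],[1,[0,0,0],0],[1,[0,0,0],0],[1,[0,0,0],0],[1,[0,0,0],0],[1,[0,0,0],0]]' 70;python3 -m inch '[[1,[0,0,0],0],[1,[0,0,0],0],[1,[-0.1,0,0],0],[1,[-0.2,0,0],0],[1,[-0.3,0,0],0],[1,[-0.3,0,0],0],[1,[-0.2,0,0],0],[1,[0,0,0],0]]' 70; python3 - <<'E'
from rig import env,optics
from h import *
im=optics.get_image("wrist"); cv2.imwrite("pics/w3.png",im[:,:,::-1])
im=optics.get_image("scene"); cv2.imwrite("pics/s3.png",cv2.resize(im[150:384,230:480,::-1],None,fx=2.2,fy=2.2))
print(env.observe()['wrist_torque'])
E
```

```text
time_s: 4.3
position: [0.4941, 0.2553, 0.2704]
tool_rot: [[0.001, 0.127, 0.992], [0.0, 0.992, -0.127], [-1.0, 0.0, 0.001]]
ft_force: [-0.4, -0.5, 7.1]
grip_width: 0.0294
time_s: 4.97
position: [0.4942, 0.2554, 0.3045]
tool_rot: [[0.003, 0.127, 0.992], [0.001, 0.992, -0.127], [-1.0, 0.001, 0.003]]
ft_force: [0.7, -0.2, -5.2]
grip_width: 0.0293
[-0.03185208 -0.05147182  0.03306712]
```

View pics/w3.png

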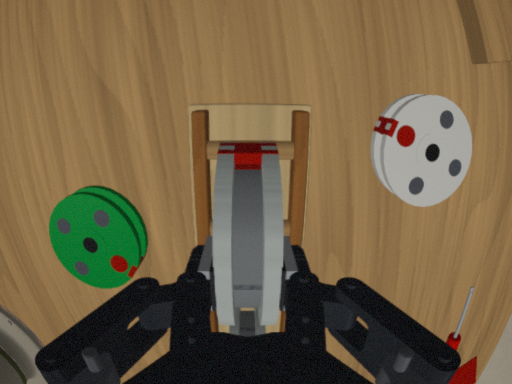

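View pics/s3.png

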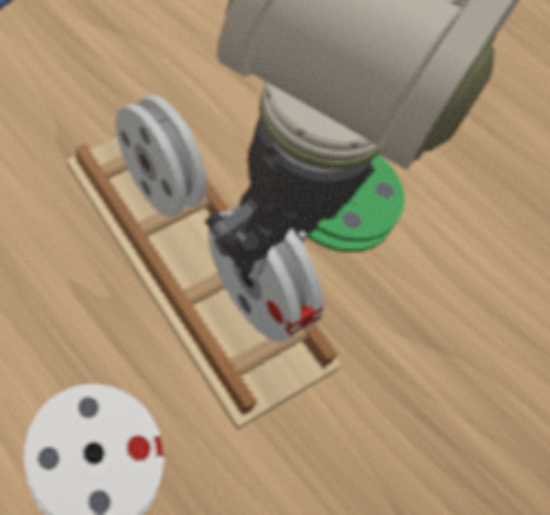

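The pulley is held: opening 29.4 mm, red side still near level, plain pulley unmoved. I raise it clear of the plain pulley while turning to the stand's yaw.

```bash
python3 -m inch '[[1,[-0.3,0,0],-0.3],[1,[-0.6,0,0],-0.5],[1,[-0.75,0,0],-0.6],[1,[-0.8,0,0],-0.6],[1,[-0.75,0,0],-0.6],[1,[-0.6,0,0],-0.5],[1,[-0.3,0,0],-0.4],[1,[-0.1,0,0],0]]';python3 -m inch '[[1,[0,-0.2,-0.044],0],[1,[0,-0.4,-0.088],0],[1,[0,-0.6,-0.132],0],[1,[0,-0.81,-0.178],0],[1,[0,-0.81,-0.178],0],[1,[0,-0.81,-0.178],0],[1,[0,-0.81,-0.178],0],[1,[0,-0.81,-0.178],0]]';python3 -m inch '[[1,[0,-0.81,-0.178],0],[1,[0,-0.81,-0.178],0],[1,[0,-0.81,-0.178],0],[1,[0,-0.81,-0.178],0],[1,[0,-0.81,-0.178],0],[1,[0,-0.81,-0.178],0],[1,[0,-0.81,-0.178],0],[1,[0,-0.81,-0.178],0]]';python3 -m inch '[[1,[0,-0.81,-0.178],0],[1,[0,-0.81,-0.178],0],[1,[0,-0.81,-0.178],0],[1,[0,-0.81,-0.178],0],[1,[0,-0.7,-0.16],0],[1,[0,-0.5,-0.11],0],[1,[0,-0.3,-0.066],0],[1,[0,0,0],0]]'
```

```text
time_s: 5.73
position: [0.4939, 0.2553, 0.43]
tool_rot: [[0.002, -0.178, 0.984], [0.001, 0.984, 0.178], [-1.0, 0.0, 0.002]]
ft_force: [0.1, 0.7, -5.8]
grip_width: 0.0292
time_s: 6.4
position: [0.4873, 0.0921, 0.4276]
tool_rot: [[-0.002, -0.176, 0.984], [-0.0, 0.984, 0.176], [-1.0, 0.0, -0.002]]
ft_force: [0.4, -0.4, -4.6]
grip_width: 0.0291
time_s: 7.07
position: [0.4793, -0.1066, 0.4276]
tool_rot: [[-0.002, -0.175, 0.984], [0.001, 0.984, 0.175], [-1.0, 0.001, -0.002]]
ft_force: [0.3, 1.1, -5.9]
grip_width: 0.029
time_s: 7.73
position: [0.474, -0.2518, 0.4279]
tool_rot: [[-0.001, -0.175, 0.985], [0.001, 0.985, 0.175], [-1.0, 0.001, -0.001]]
ft_force: [-0.3, -0.4, -5.9]
grip_width: 0.0289
```

```bash
python3 - <<'E'
from rig import env,optics
from h import *
w=optics.camera_params("wrist");np.savez("w4.npz",**w)
im=optics.get_image("wrist"); cv2.imwrite("pics/w4.png",im[:,:,::-1])
im=optics.get_image("scene"); cv2.imwrite("pics/s4full.png",im[:,:,::-1]); cv2.imwrite("pics/s4.png",cv2.resize(im[20:200,130:330,::-1],None,fx=3,fy=3))
im=optics.get_image("top"); cv2.imwrite("pics/t4.png",im[:,:,::-1])
s=env.observe();print(s['position'],s['grip_width'],s['wrist_torque'],s['q'])
E
```

```text
[ 0.47433139 -0.24942701  0.42857196] 0.029467253199347804 [-0.03629596  0.0354015  -0.00545845] [-4.04060272e+01  1.94604958e+01  7.39762977e+01  2.07451006e-02
  8.66076851e+01 -5.06295433e+01]
```

View pics/w4.png

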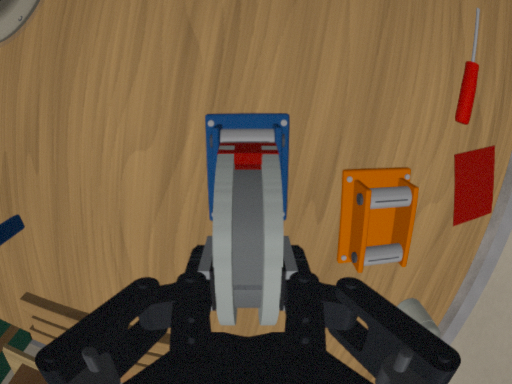

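View pics/s4.png

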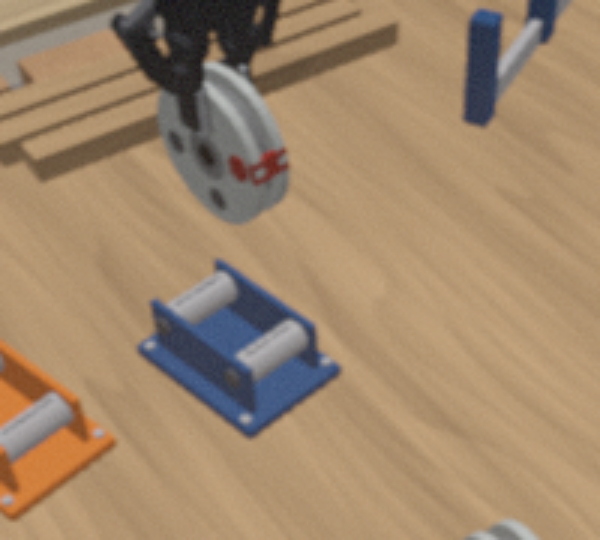

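View pics/t4.png

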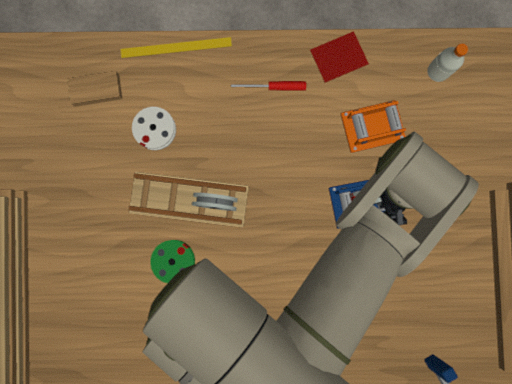

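The pulley is held upright over the blue stand, with the red side near level. I check the stand and held pulley against these views before lowering.

```bash
python3 - <<'E'
from rig import optics
from h import *
np.set_printoptions(precision=4,suppress=True)
S=optics.camera_params("scene"); w=dict(np.load("w4.npz"))
im=cv2.imread("pics/w4.png");h=cv2.cvtColor(im,cv2.COLOR_BGR2HSV)
m=((h[...,0]>100)&(h[...,0]<130)&(h[...,1]>100)).astype(np.uint8)*255
m[:, :190]=0;m[:,310:]=0
for r in (116,122,126): 
    c=np.where(m[r])[0];print(r,c[0],c[-1],plane(w,(c[0],r),.012,1),plane(w,(c[-1],r),.012,1))
for k in (220,248,275):
    r=np.where(m[:,k])[0][0];print('edge',k,r,plane(w,(k,r),.012,1))
# roller in wrist
g=((h[...,1]<50)&(h[...,2]>120)).astype(np.uint8)*255
for k in (228,248,266):
    rr=np.where(g[100:150,k])[0]+100; print('roller',k,rr[0],rr[-1],plane(w,(k,rr[0]),.045,1),)
rr=np.where(g[134,200:300])[0]+200;print(rr[0],rr[-1],plane(w,(rr[0],134),.057,1),plane(w,(rr[-1],134),.057,1))
c=np.array([.4743,-.2494,.4286-.1924]);f=c+.015*np.array([.984,.177,0])
print('hub expect',proj(S,f),'seen',(130+207/3,20+152/3))
# scene: held pulley hub -> on the face plane
o,d=ray(S,(130+207/3,20+152/3)); n=np.array([.984,.177,0]); t=n@(f-o)/(n@d); print('hub on face plane',o+t*d,'vs',f)
for z in (.098,):
  for x in ([.474,-.265],):
    c=np.array([*x,z])
E
python3 - <<'E'
import cv2
a=cv2.imread("pics/w4.png")[95:240,190:310];cv2.imwrite("pics/w4c.png",cv2.resize(a,None,fx=4,fy=4,interpolation=cv2.INTER_CUBIC))
E
```

```text
116 206 288 [ 0.411  -0.2045  0.012 ] [ 0.5151 -0.186   0.012 ]
122 206 288 [ 0.4122 -0.2123  0.012 ] [ 0.5167 -0.1937  0.012 ]
126 206 288 [ 0.413  -0.2175  0.012 ] [ 0.5177 -0.1989  0.012 ]
edge 220 114 [ 0.4285 -0.1991  0.012 ]
edge 248 114 [ 0.464  -0.1931  0.012 ]
edge 275 114 [ 0.4981 -0.1868  0.012 ]
roller 228 133 140 [ 0.4443 -0.2177  0.045 ]
roller 248 133 140 [ 0.4677 -0.2136  0.045 ]
roller 266 134 140 [ 0.4889 -0.211   0.045 ]
222 273 [ 0.4382 -0.2184  0.057 ] [ 0.4958 -0.2082  0.057 ]
hub expect [198.085   70.8133] seen (199.0, 70.66666666666666)
hub on face plane [ 0.4885 -0.2434  0.2382] vs [ 0.4891 -0.2467  0.2362]
```

View pics/w4c.png

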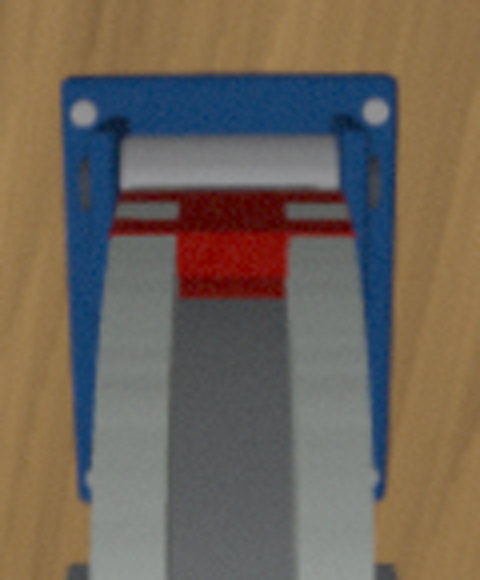

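The wrist view puts the stand centre at about (0.476, −0.267), yaw 10.0°. That agrees with the top view within 2–3 mm. The held pulley is within about 3 mm of where the grip geometry says. I shift 17 mm and lower to just above the rollers.

```bash
python3 -m inch '[[1,[0.3,-0.2,-0.02],0],[1,[0.6,-0.2,-0.02],0],[1,[0.8,-0.17,0],0],[1,[0.8,0,0],0],[1,[0.8,0,0],0],[1,[0.6,0,0],0],[1,[0.3,0,0],0],[1,[0.15,0,0],0]]'; python3 - <<'E'
from rig import env,optics
from h import *
im=optics.get_image("wrist"); cv2.imwrite("pics/w5.png",im[:,:,::-1])
im=optics.get_image("scene"); cv2.imwrite("pics/s5full.png",im[:,:,::-1]); cv2.imwrite("pics/s5.png",cv2.resize(im[50:190,140:300,::-1],None,fx=4,fy=4,interpolation=cv2.INTER_CUBIC))
s=env.observe();print(s['position'],s['ft_force'])
E
```

```text
time_s: 8.55
position: [0.4763, -0.2668, 0.2968]
tool_rot: [[-0.002, -0.178, 0.984], [0.002, 0.984, 0.178], [-1.0, 0.002, -0.001]]
ft_force: [0.2, -0.1, -5.1]
grip_width: 0.0293
[ 0.47642699 -0.26711903  0.29812765] [ 0.64462361  0.11204722 -4.73948994]
```

View pics/w5.png

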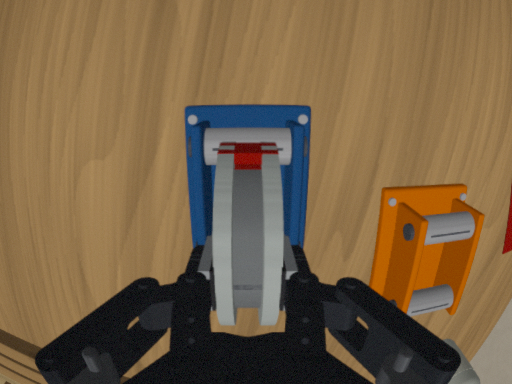

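View pics/s5.png

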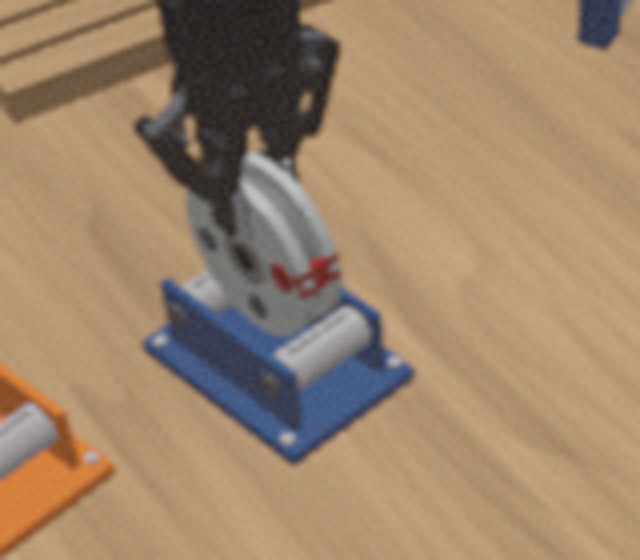

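The pulley is centred between the end plates (column 248 for both) and sits between the rollers, just above contact. I creep down and watch the force.

```bash
python3 -m inch '[[1,[0.04,0,0],0],[1,[0.04,0,0],0],[1,[0.04,0,0],0],[1,[0.04,0,0],0],[1,[0.02,0,0],0],[1,[0.02,0,0],0],[1,[0,0,0],0],[1,[0,0,0],0]]'
```

```text
time_s: 9.32
position: [0.4762, -0.2673, 0.2922]
tool_rot: [[0.0, -0.177, 0.984], [0.0, 0.984, 0.177], [-1.0, 0.0, 0.0]]
ft_force: [0.3, -0.3, -6.1]
grip_width: 0.0292
```

```bash
python3 -m inch '[[1,[0.02,0,0],0],[1,[0.02,0,0],0],[1,[0.02,0,0],0],[1,[0,0,0],0],[1,[0,0,0],0],[1,[0,0,0],0],[1,[0,0,0],0],[1,[0,0,0],0]]'
```

```text
time_s: 9.98
position: [0.4762, -0.2673, 0.2906]
tool_rot: [[0.0, -0.177, 0.984], [-0.0, 0.984, 0.177], [-1.0, -0.0, 0.0]]
ft_force: [-1.0, 0.2, -0.2]
grip_width: 0.0289
```

The weight is now taken by the rollers (Fz went from −6 to about 0 at TCP z = 0.2906, as predicted, with no side force). I let go and then retreat upwards.

```bash
python3 -m inch '[[-1,[0,0,0],0],[-1,[0,0,0],0],[-1,[0,0,0],0],[-1,[0,0,0],0],[-1,[-0.1,0,0],0],[-1,[-0.3,0,0],0],[-1,[-0.6,0,0],0],[-1,[-0.8,0,0],0]]'; python3 -m inch '[[-1,[-0.8,0,0],0],[-1,[-0.8,0,0],0],[-1,[-0.6,0,0],0],[-1,[-0.4,0,0],0],[-1,[-0.2,0,0],0],[-1,[0,0,0],0],[-1,[0,0,0],0],[-1,[0,0,0],0]]'; python3 - <<'E'
from rig import env,optics
from h import *
im=optics.get_image("scene"); cv2.imwrite("pics/s6.png",cv2.resize(im[50:190,140:300,::-1],None,fx=4,fy=4,interpolation=cv2.INTER_CUBIC))
s=env.observe();print(s['time_s'],s['position'],s['ft_force'])
E
```

```text
time_s: 10.65
position: [0.4761, -0.2672, 0.3446]
tool_rot: [[-0.002, -0.177, 0.984], [0.002, 0.984, 0.177], [-1.0, 0.002, -0.002]]
ft_force: [-0.7, -0.8, 0.8]
grip_width: 0.0854
time_s: 11.32
position: [0.4762, -0.2672, 0.4275]
tool_rot: [[-0.001, -0.177, 0.984], [0.001, 0.984, 0.177], [-1.0, 0.001, -0.001]]
ft_force: [0.1, 1.0, -0.3]
grip_width: 0.0856
11.3667 [ 0.47622319 -0.26727686  0.42750116] [-0.27897504  1.21638497 -0.03910186]
```

View pics/s6.png

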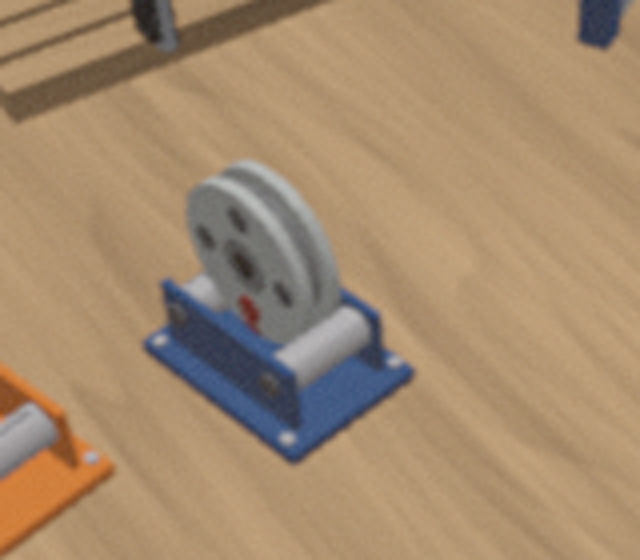

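The pulley stands free and has swung red side downward, with the red weight at (248,308) in the crop. I wait for it to settle.

```bash
python3 -m inch '[[-1,[0,0,0],0],[-1,[0,0,0],0],[-1,[0,0,0],0],[-1,[0,0,0],0],[-1,[0,0,0],0],[-1,[0,0,0],0],[-1,[0,0,0],0],[-1,[0,0,0],0]]' >/dev/null; python3 -m inch '[[-1,[0,0,0],0],[-1,[0,0,0],0],[-1,[0,0,0],0],[-1,[0,0,0],0],[-1,[0,0,0],0],[-1,[0,0,0],0],[-1,[0,0,0],0],[-1,[0,0,0],0]]' >/dev/null; python3 -m inch '[[-1,[0,0,0],0],[-1,[0,0,0],0],[-1,[0,0,0],0],[-1,[0,0,0],0],[-1,[0,0,0],0],[-1,[0,0,0],0],[-1,[0,0,0],0],[-1,[0,0,0],0]]' >/dev/null; python3 -m inch '[[-1,[0,0,0],0],[-1,[0,0,0],0],[-1,[0,0,0],0],[-1,[0,0,0],0],[-1,[0,0,0],0],[-1,[0,0,0],0],[-1,[0,0,0],0],[-1,[0,0,0],0]]' >/dev/null; python3 -m inch '[[-1,[0,0,0],0],[-1,[0,0,0],0],[-1,[0,0,0],0],[-1,[0,0,0],0],[-1,[0,0,0],0],[-1,[0,0,0],0],[-1,[0,0,0],0],[-1,[0,0,0],0]]' >/dev/null; python3 -m inch '[[-1,[0,0,0],0],[-1,[0,0,0],0],[-1,[0,0,0],0],[-1,[0,0,0],0],[-1,[0,0,0],0],[-1,[0,0,0],0],[-1,[0,0,0],0],[-1,[0,0,0],0]]' >/dev/null; python3 -m inch '[[-1,[0,0,0],0],[-1,[0,0,0],0],[-1,[0,0,0],0],[-1,[0,0,0],0],[-1,[0,0,0],0],[-1,[0,0,0],0],[-1,[0,0,0],0],[-1,[0,0,0],0]]'; cat > red.py <<'E'
from rig import env,optics
from h import *
import sys
im=optics.get_image("scene")[:,:,::-1].copy(); cv2.imwrite(f"pics/{sys.argv[1]}full.png",im)
cv2.imwrite(f"pics/{sys.argv[1]}.png",cv2.resize(im[50:190,140:300],None,fx=4,fy=4,interpolation=cv2.INTER_CUBIC))
h=cv2.cvtColor(im,cv2.COLOR_BGR2HSV); m=((h[...,0]<8)|(h[...,0]>172))&(h[...,1]>110); m[:90]=0;m[150:]=0;m[:,:185]=0;m[:,235:]=0
y,x=np.where(m);print(env.observe()['time_s'],'red px',len(x),x.mean(),y.mean())
E
python3 red.py s7
```

```text
time_s: 16.03
position: [0.4762, -0.2673, 0.4284]
tool_rot: [[-0.0, -0.177, 0.984], [0.0, 0.984, 0.177], [-1.0, 0.0, -0.0]]
ft_force: [0.5, 0.7, 0.5]
grip_width: 0.0852
16.0833 red px 15 201.86666666666667 127.06666666666666
```

```bash
python3 -m inch '[[-1,[0,0,0],0],[-1,[0,0,0],0],[-1,[0,0,0],0],[-1,[0,0,0],0],[-1,[0,0,0],0],[-1,[0,0,0],0],[-1,[0,0,0],0],[-1,[0,0,0],0]]' >/dev/null; python3 red.py s8;  python3 -m inch '[[-1,[0,0,0],0],[-1,[0,0,0],0],[-1,[0,0,0],0],[-1,[0,0,0],0],[-1,[0,0,0],0],[-1,[0,0,0],0],[-1,[0,0,0],0],[-1,[0,0,0],0]]' >/dev/null; python3 red.py s9
```

```text
16.8 red px 15 201.86666666666667 127.06666666666666
17.5167 red px 14 201.85714285714286 126.85714285714286
```

View pics/s9.png

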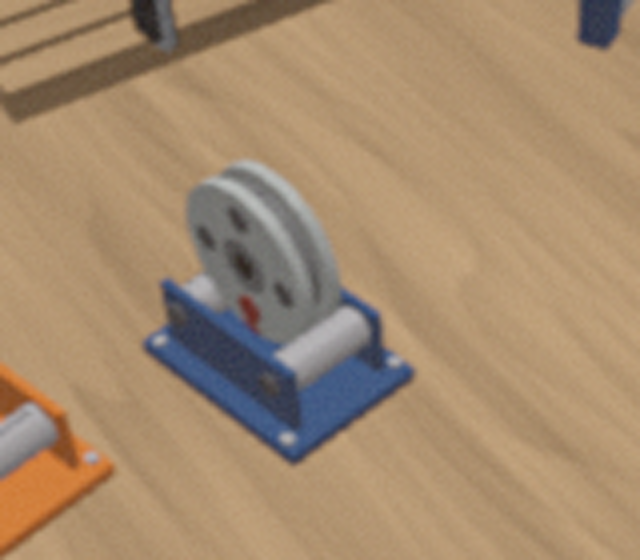

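View pics/s9full.png

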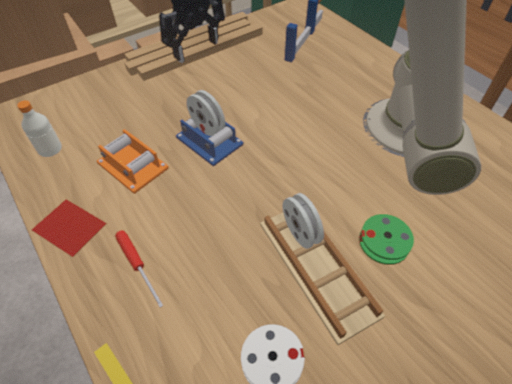

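The pulley is at rest: the red mark sits at (201.9,127) in three pictures over 1.4 s. The plain pulley is still in the rack at (302,221). One last check that red is really at the bottom.

```bash
python3 - <<'E'
from rig import env,optics
from h import *
S=optics.camera_params("scene")
n=np.array([.984,.177,0]);yv=np.array([-.177,.984,0])
f=np.array([.476,-.267,.098])+.016*n
print('hub',proj(S,f),'seen',(140+243/4,50+263/4))
for a in (-20,-10,0,10,20):
    r=np.radians(a);print(a,proj(S,f+.036*(-np.cos(r)*np.array([0,0,1])+np.sin(r)*yv)))
print('red seen',(140+249/4,50+311/4))
env.close_job()
E
```

```text
hub [200.16857764 115.76415817] seen (200.75, 115.75)
-20 [198.49286639 123.66890881]
-10 [200.14049164 125.30199215]
0 [201.79467116 126.65916729]
10 [203.40943282 127.70087151]
20 [204.93906347 128.39495773]
red seen (202.25, 127.75)
the job is handed in; nothing more can be done
```

I lifted the red-weighted pulley from the rack and lowered it between the rollers of the blue stand with its red side near level. I let go once the wrist force showed the rollers carrying its weight, and handed in at about 17.5 s.

**Last checks:**
- **Position:** the pulley's hub appears within 1 px of where the nest position puts it, so it is sitting on both rollers.
- **Red side down:** the red mark is within about 3° of straight down, at the limit of what the pixels can show. It stayed within about 0.2 px over three pictures spanning 1.4 s.
- **Clearance:** the gripper is open and well above the pulley, touching nothing, and the plain pulley is still in its cradle.

No check failed. Separate position measurements differed by only 2–3 mm.

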